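Refit the lift-off top tier of a revolving spice rack

ROBOT

A 6-joint arm with a two-finger parallel gripper is mounted at the origin on the work surface. World frame = base frame: x ahead of the robot, y to its left, z up, the work surface at z = 0. Lengths are in m, angles in rad, forces in N, time in s.
With the tool pointing down it reaches from about 0.3 to 0.75 m from the base axis. Payload 8.5 kg.
Tool frame: the origin (TCP) lies on the centre line of the jaws, within the pads' length; the fingertips stand 22 mm ahead of it and the grasp point (between the pads) lies 3 mm ahead of it; z points along the fingers, y is the direction in which the jaws open and shut (so a half turn about z gives the same grasp; the last joint's range is limited). The gripper opens to 88 mm and grips with 3 to 60 N. Pads are 18 mm wide; open, the fingers measure 123 mm over their backs; the gripper's body (75 mm by 187 mm) begins 45 mm behind the grasp point.
Start: joints at [0.994, 0.381, 1.297, -0, 1.464, -0.215], TCP at [0.195, 0.514, 0.261] pointing down, gripper open.
Joint ranges: [-3.11, 3.11], [-0.89, 2.33], [0.22, 2.48], [-1.42, 4.56], [0.17, 2.85], [-2.88, 2.88]. Speed limits (rad/s): [2.39, 2.39, 3.14, 3.14, 3.14, 3.14].

INTERFACE

Orientations are given as a 3x3 rotation matrix whose columns are the frame's x, y, z axes.
In Python, from workcell import get_state, snapshot, camera_info, finish_job gives the robot as it stands. The module is installed in compiled form; this text tells all that it offers.
- The arm moves only by the tool jog_arm, never from a script. Its argument "commands" is a list of rows, each a list of 2 entries, a list of its own where there are three numbers: the shift along the tool's x, y, z in units of 4 cm (1.0 is 4 cm), then the turn, a rotation vector about the tool's x, y, z in units of 6 degrees (1.0 is 6 degrees). In form: [[[dx, dy, dz], [rx, ry, rz]], ...]. A call has 1 to 8 rows; each row shifts and turns the commanded pose from where the row before left it, along the tool's axes as they then stand; what a row does not reach is not made up. A row lasts 1/10 s, in which the tool goes at most 50 mm and 8.59 degrees, less where a joint would pass 70% of its speed; a pose out of reach is approached as far as the arm can. A call with a number of a shift or a turn outside -1 to 1 is refused whole. A call with a gripper value outside its range is refused whole. "hand" is the finger opening in mm, from 0 to 88.1, set as the call begins (left out, the last holds). The fingers move at their own pace and stop on an object; "squeeze" is the grip in N (left out, the last holds). Time passes only in rows, so rows that do not move let the fingers close. It gives the time, the measured TCP pose, the force and the opening at its end, in the units of the state.
- get_state(): the state, without advancing time (a new reading comes with each control period).
- snapshot(name): name is "side" or "top"; returns the picture (480x640x3 uint8, blue, green, red); there is no depth.
- camera_info(name): a dict with "vfov" (degrees; the focal length in pixels is half the picture's height over the tangent of half this angle, whatever the lens; pixels are square), "cx", "cy" (the principal point, pixels), "camera_from_world" (4x4, takes a point from world to camera coordinates). Camera axes: x right, y down, z forward; pixel columns grow to the right and rows downward; lengths in m; the calibration is good to about 2 mm. A picture is of the moment at which its call begins. camera_info takes no time and is no camera call.
- finish_job(): hands the job in, once; it reports no verdict.
The state is a dict: "t": time; "qpos": joint angles; "dq": joint speeds; "effort": joint torques, N m; "eef_pos": TCP position; "orientation": TCP orientation; "force": force on the tool from outside, world axes, zero at the start; "moment": the same for the moment, N m; "finger_gap": finger opening in m.
Only numpy, scipy, OpenCV 4.12 (cv2) and the standard library are available. Lean on these libraries where they do the work, as an engineer would, in place of code of your own. Each camera call takes 0.05 s, during which the arm holds its last target.

TASK

Put the top tier, which is parked on the bowl, back on the spice rack: lower it over the spindle until the drive pin under it rests on the head plate, then turn the tier slowly until the pin drops into its blind hole, so that the tier sits fully home and level, and let go. Keep the pin only lightly pressed while you feel for the hole, so as not to dent the plate or drag the rack round, and leave the bowl and everything else on the counter where they stand.

Things in the scene. Friction and masses are not known exactly. Their poses are not given: they have to be found in the camera images.
- rack: three-tier stainless revolving spice rack, 200 mm across, its base fixed. Origin: centre of the base on the counter, z up the turning axis, -x side roughly towards the robot (within 0.15 rad). On the base turns a carousel: two tiers full of jars and a head plate. It is stiff, about 0.4 N m to turn: a lightly pressed pin slides over the plate, one pressed hard (over about 12 N) drags it round
- rack_top (a point): centre of the upper face of the dark, round, flat head plate (128 mm across, 180 mm above the counter), axes as the rack's. In the plate is one unmarked blind hole, 11.5 mm in diameter, 14 mm deep, its centre 46 mm from the turning axis. The carousel was left turned anyhow: the hole lies up to 0.75 rad to either side of the rack's -x direction; nothing measures where
- spindle_tip (a point): top of the steel spindle that rises from the middle of the head plate on the turning axis: 12 mm in diameter, 26 mm tall, the last 6 mm tapering to 5 mm
- tier_grip (a point): the loose top tier: round stainless tray, 172 mm across, 18 mm rim, 0.24 to 0.44 kg, 17 mm hole in its middle for the spindle, parked level on the bowl. The point is the centre of its wooden handle bar, on its axis and 49 mm above its flat underside. The bar is 84 mm long along the tier's y, 12 mm wide along its x, 18 mm tall, on two posts 70 mm apart; grip it from above across the 12 mm
- tier_pin (a point): centre of the tip of the steel drive pin under the tier: 9 mm in diameter, 11 mm long, its last 1.5 mm tapering to 7.4 mm; 46 mm from the tier's axis on its -x side, which at the start looks roughly towards the robot (within 0.5 rad)
- top_tier: the same tier: origin on its axis in the plane of its flat underside, z up, axes as for tier_grip. With the pin resting on the plate the underside stands 11 mm above the plate; with the pin in the hole it lies flat on the plate
- bowl_mid (a point): speckled stoneware bowl, 136 mm across the rim and 65 mm tall, under the tier; the point is on its axis 33 mm above its foot
- shaker: glass pepper shaker with chrome twist top, 41 mm across, 90 mm tall; bystander, origin under its centre
- scraper: green hard silicone scraper lying flat 260 mm long, 12 mm tall; bystander, origin near its middle, x towards the blade
- peel: round aluminium perforated peel of 260 mm diameter lying flat, black handle to its -x, 500 mm long over all; bystander, origin at the disc's centre
- jar_a: spice jar, 42 mm across, 58 mm tall; bystander, origin under its centre
- jar_b: spice jar, 42 mm across, 58 mm tall; bystander, origin under its centre
- oil: green glass oil bottle, 68 mm across, 215 mm tall; bystander, origin under its centre
- salt_pot: white salt pot with wooden lid, 90 mm across, 94 mm tall; bystander, origin under its centre
Not all that is in view belongs to the job. Of the things shaped like the top_tier, the bare steel one is meant.

How it is judged:
On the way:
1. the tier is lifted clear of the bowl (distance between tier_grip and bowl_mid above 0.13 m), for 0.1 s.
At the end, for the whole second after the job is handed in: the tier sits on the rack with its pin in the hole: underside on the head plate (handle point 49 mm above the plate's face, +3/-4 mm), axis within 6 mm of the rack's, level within 0.03 rad, at rest and let go (z of tier_grip in the frame of rack_top between 0.045 and 0.052 m and horizontal distance between top_tier and rack_top below 0.006 m and angle between top_tier's own z axis and vertical below 0.03 rad and linear speed of top_tier below 0.02 m/s); the robot touches nothing.
It fails at once if the pin is pressed, pushed or dropped on the head plate with more than 30 N while the tier is not yet home (contact force between top_tier and rack above 30 N and z of tier_grip in the frame of rack_top above 0.054 m).
It fails at once if the bowl is shifted more than 30 mm or tipped (distance of bowl_mid from where it was at the start of the episode above 0.03 m or angle between bowl_mid's own z axis and vertical above 0.3 rad).
It fails at once if a bystander is shifted more than 30 mm (distance of any of shaker, scraper, peel, jar_a, jar_b, oil, salt_pot from where it was at the start of the episode above 0.03 m).
It also fails if it takes over 72 s, if anything falls off the work surface, if the arm or the gripper's body presses on something with over 40 N, if the wrist force passes 120 N, or if a joint passes its speed limit or range.

## Working session

There is one attempt and no reset: what is moved stays moved. The work goes in short steps, Python scripts to look and compute and a tool call to move; the robot and the scene stay as the last step left them, time stands still between calls to the robot, and variables do not carry over. Pictures are saved under pics/ and viewed, and the job is handed in when it is done.

Besides the shell and the picture viewer there is one more tool, called after ">>>" as a command line: name --argument value ..., lists and objects as JSON in quotes. jog_arm: Moves the arm, as the interface text tells. Its arguments: {"type":"object","properties":{"commands":{"type":"array","items":{"type":"array"}},"hand":{"type":"number"},"squeeze":{"type":"number"}},"required":["commands"]}

```bash
mkdir -p pics; python3 - <<'E'
from workcell import *
import cv2
s=get_state()
for k,v in s.items(): print(k,v)
for n in("side","top"):
    cv2.imwrite(f"pics/{n}0.png",snapshot(n)); print(n,camera_info(n))
E
```

```text
t 0.0
qpos [ 9.93663786e-01  3.81205520e-01  1.29825010e+00  9.06534089e-06
  1.46362839e+00 -2.15330590e-01]
dq [-0.00072119  0.00111225 -0.00085654  0.00178314 -0.00059548 -0.00058274]
effort [-8.74817010e-05 -4.37920976e+01 -2.24552143e+01  7.13373790e-02
  3.52483895e-02 -6.29420015e-05]
eef_pos [0.19455311 0.51417085 0.26013624]
orientation [[-9.35260044e-01  3.53960415e-01 -8.21269386e-04]
 [ 3.53961217e-01  9.35259273e-01 -1.24488039e-03]
 [ 3.27461427e-04 -1.45498440e-03 -9.99998888e-01]]
force [-0.07016869  0.32916197  0.0286252 ]
moment [ 0.03165551 -0.01679557  0.06854967]
finger_gap 0.08826139483102104
side {'vfov': 49.05399353163882, 'cx': 316.53125766321307, 'cy': 231.86372195196498, 'camera_from_world': array([[-0.9341971 , -0.35625778,  0.01887245,  0.52462031],
       [-0.18794056,  0.44648374, -0.87483177,  0.19940441],
       [ 0.30323938, -0.8208122 , -0.4840591 ,  1.22391338],
       [ 0.        ,  0.        ,  0.        ,  1.        ]])}
top {'vfov': 56.02411352421487, 'cx': 320.2272518467098, 'cy': 235.12624452160534, 'camera_from_world': array([[-0.01188909, -0.99990713, -0.00666249,  0.06482913],
       [-0.99845892,  0.01223255, -0.0541309 ,  0.53008898],
       [ 0.05420738,  0.00600866, -0.99851162,  1.29679605],
       [ 0.        ,  0.        ,  0.        ,  1.        ]])}
```

View pics/side0.png

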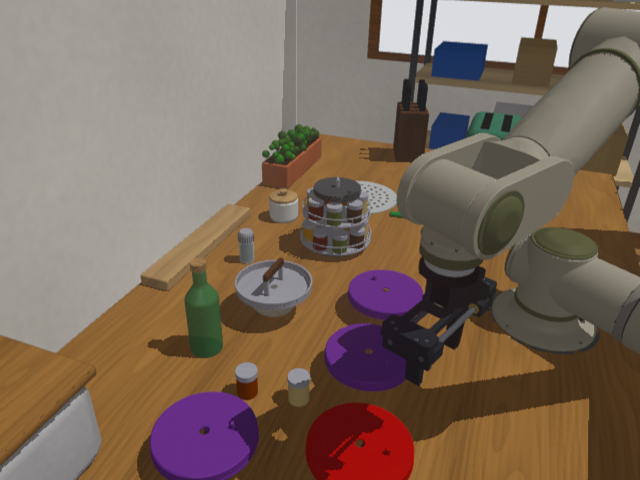

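View pics/top0.png

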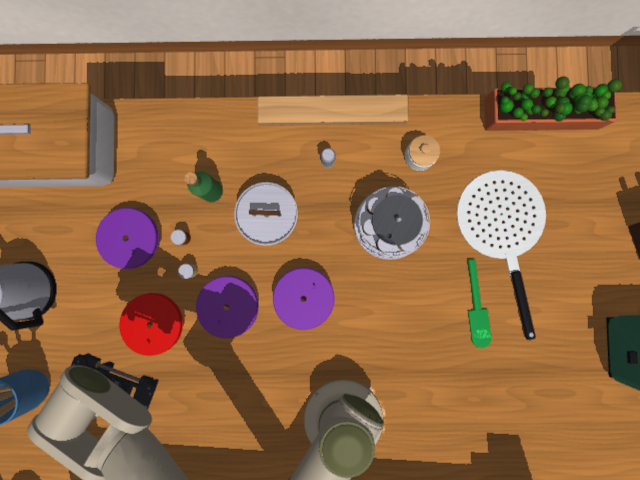

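```bash
cat > h.py <<'E'
import numpy as np, cv2
from workcell import *
def K(n):
    c=camera_info(n); f=240/np.tan(np.radians(c["vfov"]/2)); return f,c["cx"],c["cy"],np.array(c["camera_from_world"])
def ray(n,u,v):
    f,cx,cy,T=K(n); R=T[:3,:3];t=T[:3,3]
    return -R.T@t, R.T@np.array([(u-cx)/f,(v-cy)/f,1.])
def plane(n,u,v,z):
    o,d=ray(n,u,v); return o+d*(z-o[2])/d[2]
def proj(n,p):
    f,cx,cy,T=K(n); q=T[:3,:3]@np.array(p)+T[:3,3]; return np.array([cx+f*q[0]/q[2],cy+f*q[1]/q[2]])
def two(us,ut):
    A=np.zeros((3,3));b=np.zeros(3);O=[]
    for n,u in(("side",us),("top",ut)):
        o,d=ray(n,*u);d/=np.linalg.norm(d);P=np.eye(3)-np.outer(d,d);A+=P;b+=P@o;O.append((o,d))
    x=np.linalg.solve(A,b); return x,[np.linalg.norm(np.cross(d,x-o)) for o,d in O]
E
python3 - <<'E'
import cv2,numpy as np
s=cv2.imread('pics/side0.png');t=cv2.imread('pics/top0.png')
a=cv2.resize(t[170:270,220:440],None,fx=3.6,fy=3.6,interpolation=cv2.INTER_CUBIC);cv2.imwrite('pics/c_top.png',a)
a=cv2.resize(s[170:320,225:385],None,fx=4.9,fy=4,interpolation=cv2.INTER_CUBIC) if 0 else cv2.resize(s[170:320,225:385],None,fx=4,fy=4,interpolation=cv2.INTER_CUBIC);cv2.imwrite('pics/c_side.png',a)
E
```

```text
(no output)
```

View pics/c_top.png

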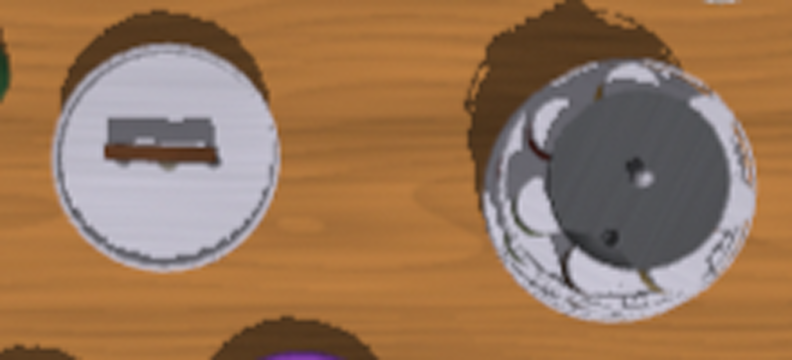

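View pics/c_side.png

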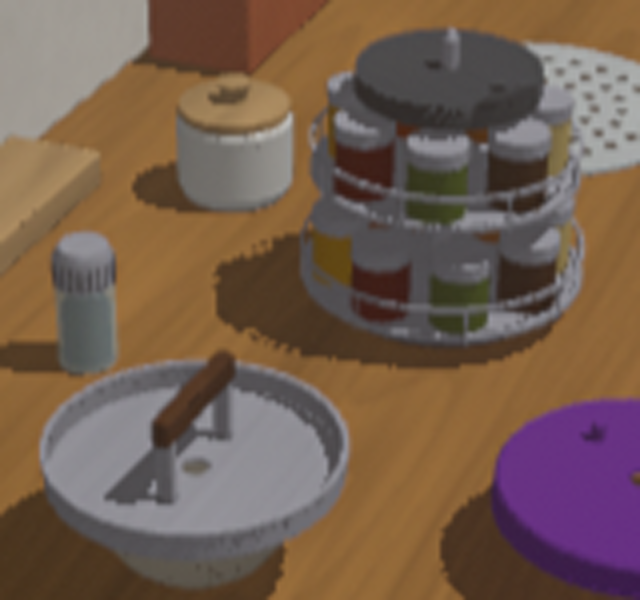

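```bash
python3 - <<'E'
from h import *
t=cv2.imread('pics/top0.png').astype(int);s=cv2.imread('pics/side0.png').astype(int)
np.set_printoptions(precision=4,suppress=True)
# head plate: dark grey mask
def blob(im,x0,x1,y0,y1,f):
    m=np.zeros(im.shape[:2],np.uint8); m[y0:y1,x0:x1]=f(im[y0:y1,x0:x1]).astype(np.uint8)
    n,l,st,c=cv2.connectedComponentsWithStats(m); i=1+np.argmax(st[1:,4]); return (l==i).astype(np.uint8),c[i],st[i]
g=lambda r:(r.max(2)-r.min(2)<25)&(r.max(2)<115)
m,c,st=blob(t,365,430,185,250,g)
m=cv2.morphologyEx(m,cv2.MORPH_OPEN,np.ones((7,7),np.uint8))
cn=max(cv2.findContours(m,0,1)[0],key=cv2.contourArea);e=cv2.fitEllipse(cv2.convexHull(cn));print('plate top',e,st)
pc=plane('top',*e[0],0.18);print('centre',pc)
# tip two-view
for us,ut in[((225+452/4,170+30/4),(220+645/3.6,170+180/3.6))]:
    print('spindle tip',two(us,ut))
h1=plane('top',220+610/3.6,170+237/3.6,0.18);h2=plane('side',225+498/4,170+88/4,0.18)
print('hole',h1,h2)
for z in(.206,.18): print(proj('top',[pc[0],pc[1],z]),proj('side',[pc[0],pc[1],z]))
# tray
m,c,st=blob(t,225,305,170,255,lambda r:(r.min(2)>85)&(r.max(2)-r.min(2)<50))
cn=max(cv2.findContours(m,0,1)[0],key=cv2.contourArea);e=cv2.fitEllipse(cv2.convexHull(cn));print('tray',e)
print('tray c',plane('top',*e[0],.083))
# bar brown
br=lambda r:(r[...,2]-r[...,0]>35)&(r[...,2]<170)
m,c,st=blob(t,245,285,195,225,br);print('bar top',c,st,cv2.minAreaRect(np.argwhere(m)[:,::-1].astype(np.float32)))
m2,c2,st2=blob(s,258,290,254,285,br);print('bar side',c2,st2)
print(two(c2,c)); print(plane('top',*c,.12),plane('side',*c2,.118))
pts=np.argwhere(m)[:,::-1]
P=np.array([plane('top',*p,.123) for p in pts]);x=P[:,:2]-P[:,:2].mean(0);print('bar dir',np.linalg.svd(x)[2][0] if len(x)<2000 else 0, np.ptp(x@np.linalg.svd(x)[2][0]))
P=np.array([plane('side',*p,.118) for p in np.argwhere(m2)[:,::-1]]);x=P[:,:2]-P[:,:2].mean(0);print('bar dir',np.linalg.svd(x)[2][0])
E
```

```text
plate top ((395.4950866699219, 216.0274658203125), (51.12262725830078, 58.70130920410156), 170.23373413085938) [ 365  186   57   64 2391]
centre [ 0.5681 -0.1345  0.18  ]
spindle tip (array([ 0.5565, -0.1394,  0.2036]), [np.float64(0.0007119303561844192), np.float64(0.0007119303561842998)])
hole [ 0.5179 -0.1181  0.18  ] [ 0.5151 -0.1122  0.18  ]
[397.1684 215.0188] [333.6082 176.6664]
[395.4951 216.0275] [333.275  185.5841]
tray ((265.592041015625, 213.21429443359375), (63.196861267089844, 63.62398910522461), 19.392534255981445)
tray c [0.5896 0.2083 0.083 ]
bar top [264.3964 212.2252] [249 210  31   5 111] ((264.0121154785156, 212.20884704589844), (30.0988826751709, 3.580226421356201), 2.38594388961792)
bar side [273.     259.8021] [258 254  32  23 288]
(array([0.5881, 0.2053, 0.1352]), [np.float64(0.001334777233066356), np.float64(0.0013347772330662981)])
[0.5885 0.2068 0.12  ] [0.6015 0.1806 0.118 ]
bar dir [-0.0519 -0.9987] 0.08065035624370523
bar dir [-0.1788  0.9839]
```

```bash
python3 - <<'E'
from h import *
t=cv2.imread('pics/top0.png');s=cv2.imread('pics/side0.png')
a=cv2.resize(t[185:255,360:435],None,fx=8,fy=8,interpolation=cv2.INTER_NEAREST)
b=cv2.resize(s[172:206,308:366],None,fx=8,fy=8,interpolation=cv2.INTER_NEAREST)
cv2.imwrite('pics/p_top.png',cv2.convertScaleAbs(a,alpha=1.6));cv2.imwrite('pics/p_side.png',cv2.convertScaleAbs(b,alpha=1.6))
c=cv2.resize(s[250:330,230:320],None,fx=7,fy=7,interpolation=cv2.INTER_NEAREST);cv2.imwrite('pics/b_side.png',c)
E
```

```text
(no output)
```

View pics/p_top.png

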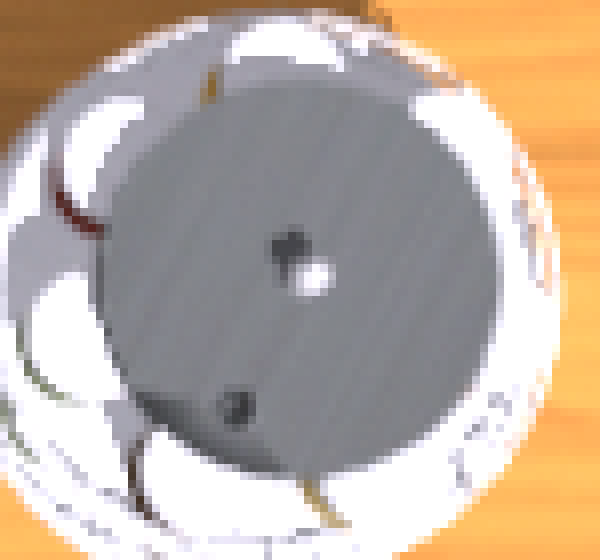

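View pics/p_side.png

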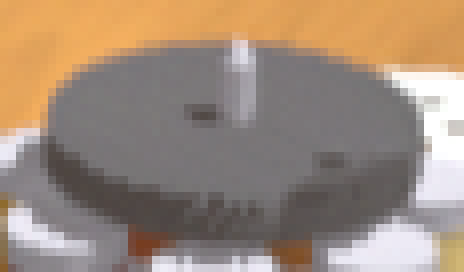

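View pics/b_side.png

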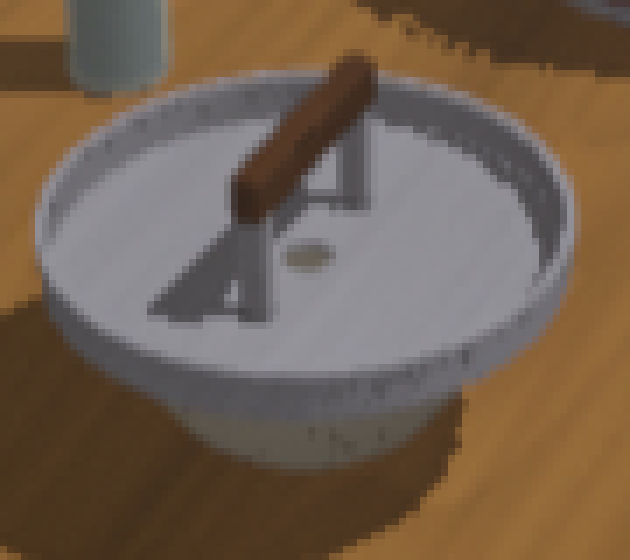

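```bash
python3 - <<'E'
from h import *
np.set_printoptions(precision=4,suppress=True)
pt=plane('top',397.4,219.5,.18);ps=plane('side',337.8,187.0,.18);print('plate c',pt,ps)
print('tip',two((338,176.9),(399.1,219.6)), plane('top',399.1,219.6,.205),plane('side',338,176.9,.206))
ht=plane('top',389.5,235.9,.18);hs=plane('side',349.3,192.1,.18);print('hole',ht,hs)
for c,h in((pt,ht),(ps,hs)):
    d=(h-c)[:2];print(np.hypot(*d),'ang from -x',np.arctan2(d[1],d[0])%(2*np.pi)-np.pi)
# tier bar ends (top face) side: near end centre, far end centre ; top view
# side ends top edge midlines
n=np.array([248/7+230,182/7+250]);f=np.array([353/7+230,62/7+250])
for z in(.123,.130,.135):
    a=plane('side',*n,z);b=plane('side',*f,z);print(z,a,b,np.linalg.norm(a-b),(a+b)/2)
print('tray hole',plane('side',309/7+230,257/7+250,.067))
print('tray rim side',plane('side',306/7+230,222/7+250,.083))
for z in(.112,.12,.123,.13): print(z,plane('top',264.4,212.2,z))
E
```

```text
plate c [ 0.5592 -0.1392  0.18  ] [ 0.5539 -0.1305  0.18  ]
tip (array([ 0.557 , -0.1391,  0.2054]), [np.float64(0.00027476561206370517), np.float64(0.0002747656120635785)]) [ 0.5567 -0.1392  0.205 ] [ 0.5568 -0.1377  0.206 ]
hole [ 0.5177 -0.1183  0.18  ] [ 0.5154 -0.1114  0.18  ]
0.04645027681539997 ang from -x -0.46665927943449637
0.042969270964428714 ang from -x -0.4602345828627561
0.123 [0.5852 0.2538 0.123 ] [0.5841 0.1777 0.123 ] 0.07605293274479041 [0.5847 0.2157 0.123 ]
0.13 [0.5804 0.2631 0.13  ] [0.5794 0.1879 0.13  ] 0.07521321947377424 [0.5799 0.2255 0.13  ]
0.135 [0.5771 0.2698 0.135 ] [0.576  0.1952 0.135 ] 0.07461342428019127 [0.5766 0.2325 0.135 ]
tray hole [0.5858 0.2106 0.067 ]
tray rim side [0.585  0.2139 0.083 ]
0.112 [0.5894 0.2078 0.112 ]
0.12 [0.5885 0.2068 0.12  ]
0.123 [0.5882 0.2064 0.123 ]
0.13 [0.5875 0.2055 0.13  ]
```

>>> jog_arm --commands '[[[0,0,-0.2],[0,0,1]],[[0,0,-0.2],[0,0,1]],[[0,0,-0.2],[0,0,1]],[[0,0,-0.2],[0,0,1]],[[0,0,-0.2],[0,0,1]],[[0,0,0],[0,0,1]],[[0,0,0],[0,0,1]],[[0,0,0],[0,0,1]]]' --hand 60 --squeeze 40

```text
t: 0.9
eef_pos: [0.1946, 0.5143, 0.3004]
orientation: [[-0.359, 0.933, -0.0], [0.933, 0.359, -0.001], [-0.0, -0.001, -1.0]]
force: [-1.2, 0.4, -0.5]
finger_gap: 0.0599
```

>>> jog_arm --commands '[[[0,0,0],[0,0,1]],[[0,0,0],[0,0,1]],[[0,0,0],[0,0,1]],[[0,0,0],[0,0,0.9]],[[0,0,0],[0,0,0]],[[0,0,0],[0,0,0]]]'

```text
t: 1.5
eef_pos: [0.1946, 0.5143, 0.3005]
orientation: [[0.035, 0.999, -0.0], [0.999, -0.035, -0.0], [-0.0, -0.0, -1.0]]
force: [1.1, 0.1, -0.7]
finger_gap: 0.0601
```

```bash
cat >> h.py <<'E'
def todo(p,yaw,n=True):
    s=get_state();R=np.array(s["orientation"]);d=R.T@(np.array(p)-s["eef_pos"])/.04
    cy=np.arctan2(R[1,1],R[0,1]); Rt=np.array([[-np.sin(yaw)*-1*0,0,0]]*3)
    y=np.array([np.cos(yaw),np.sin(yaw),0]);z=np.array([0,0,-1.]);Rt=np.c_[np.cross(y,z),y,z]
    r=cv2.Rodrigues(R.T@Rt)[0].ravel()/np.radians(6)
    print('t',round(s['t'],2),'pos',np.round(s['eef_pos'],4),'yaw',round(cy,3),'tilt',np.round(R[:2,2],4),'F',np.round(s['force'],1),'gap',round(s['finger_gap'],4),'q',np.round(s['qpos'],2));print('units shift',np.round(d,2),'turn',np.round(r,2))
E
python3 -c "
from h import *
todo([.588,.207,.25],-.04)
print('oil',plane('top',205,187,0.02),plane('top',190,178,.215))"
```

```text
t 1.5 pos [0.1946 0.5143 0.3005] yaw -0.035 tilt [-0.0003 -0.0004] F [ 1.1  0.1 -0.7] gap 0.0601 q [0.99 0.36 1.22 0.   1.57 1.03]
units shift [-7.34 10.1   1.26] turn [-0.    0.    0.05]
oil [0.67521407 0.39277061 0.02      ] [0.66599538 0.378955   0.215     ]
```

>>> jog_arm --commands '[[[-0.5,0.7,0],[0,0,0]],[[-0.5,0.7,0],[0,0,0]],[[-0.5,0.7,0],[0,0,0]],[[-0.5,0.7,0],[0,0,0]],[[-0.5,0.7,0],[0,0,0]],[[-0.5,0.7,0],[0,0,0]],[[-0.5,0.7,0],[0,0,0]],[[-0.5,0.7,0],[0,0,0]]]'

```text
t: 2.3
eef_pos: [0.4135, 0.3451, 0.3007]
orientation: [[0.035, 0.999, -0.0], [0.999, -0.035, -0.0], [-0.0, -0.0, -1.0]]
force: [-0.3, 0.6, -0.1]
finger_gap: 0.0604
```

>>> jog_arm --commands '[[[-0.5,0.7,0],[0,0,0]],[[-0.5,0.7,0],[0,0,0]],[[-0.5,0.7,0],[0,0,0]],[[-0.5,0.7,0],[0,0,0]],[[-0.5,0.7,0],[0,0,0]],[[-0.5,0.7,0.2],[0,0,0]],[[-0.34,0.3,0.3],[0,0,0]],[[0,0,0],[0,0,0]]]'

```text
t: 3.1
eef_pos: [0.5878, 0.2043, 0.278]
orientation: [[0.038, 0.999, -0.004], [0.999, -0.038, -0.001], [-0.001, -0.004, -1.0]]
force: [-0.1, 0.7, 0.1]
finger_gap: 0.0602
```

```bash
python3 -c "
from h import *
todo([.588,.207,.2],-.035)
cv2.imwrite('pics/side1.png',cv2.resize(snapshot('side')[150:350,180:420],None,fx=3,fy=3,interpolation=2));cv2.imwrite('pics/top1.png',snapshot('top'))"
```

```text
t 3.1 pos [0.5878 0.2043 0.278 ] yaw -0.038 tilt [-0.0044 -0.0009] F [-0.1  0.7  0.1] gap 0.0602 q [ 0.14  0.5   1.04 -0.    1.6   0.18]
units shift [0.07 0.01 1.95] turn [-0.04  0.01 -0.03]
```

View pics/side1.png

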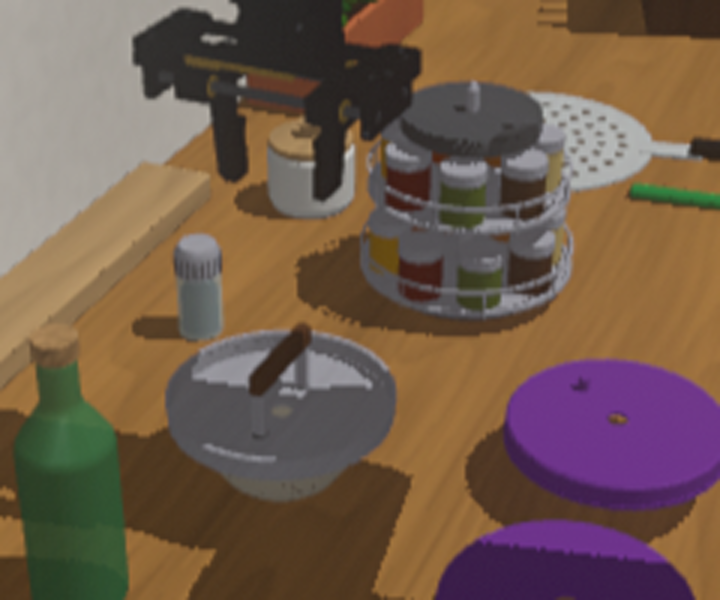

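>>> jog_arm --commands '[[[0.06,0,0.8],[0,0,0]],[[0,0,0.8],[0,0,0]],[[0,0,0.7],[0,0,0]],[[0,0,0.7],[0,0,0]],[[0,0,0.3],[0,0,0]],[[0,0,0],[0,0,0]],[[0,0,0],[0,0,0]]]'

```text
t: 3.9
eef_pos: [0.5878, 0.209, 0.1503]
orientation: [[0.036, 0.999, 0.002], [0.999, -0.036, 0.0], [0.001, 0.002, -1.0]]
force: [-0.6, 0.6, -0.6]
finger_gap: 0.0603
```

```bash
python3 -c "
from h import *
todo([.588,.207,.116],-.035)
cv2.imwrite('pics/side2.png',cv2.resize(snapshot('side')[220:350,200:360],None,fx=4,fy=4,interpolation=2));cv2.imwrite('pics/top2.png',cv2.resize(snapshot('top')[150:270,200:360],None,fx=4,fy=4,interpolation=2))"
```

```text
t 3.9 pos [0.5878 0.209  0.1503] yaw -0.036 tilt [0.0022 0.0005] F [-0.6  0.6 -0.6] gap 0.0603 q [0.15 0.6  1.25 0.   1.29 0.19]
units shift [-0.05  0.    0.86] turn [ 0.02 -0.01 -0.01]
```

View pics/side2.png

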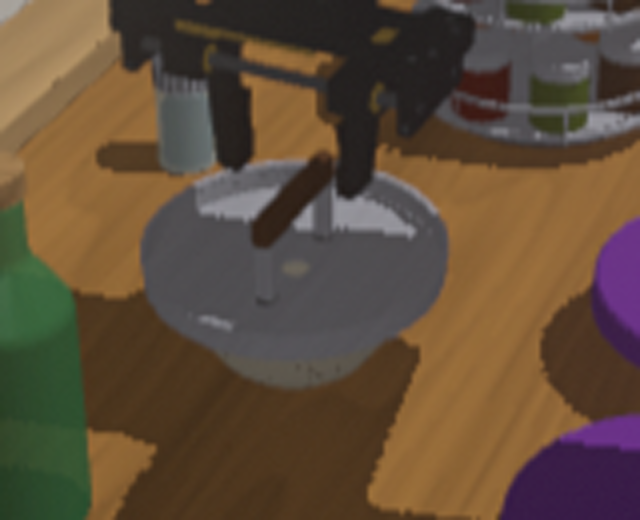

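View pics/top2.png

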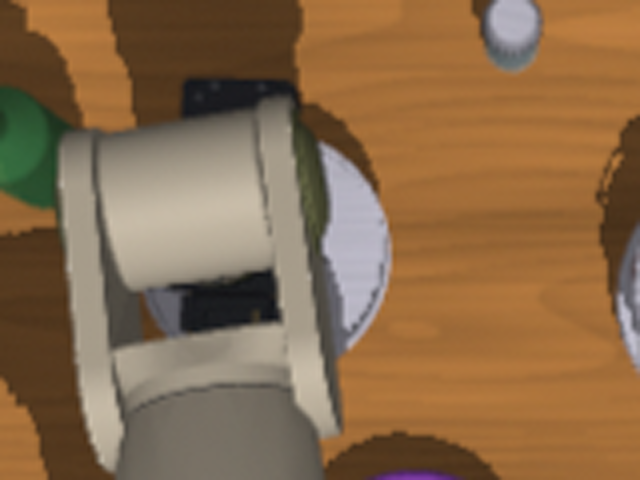

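>>> jog_arm --commands '[[[0,0,0.4],[0,0,0]],[[0,0,0.3],[0,0,0]],[[0,0,0.13],[0,0,0]],[[-0.02,0,0],[0,0,0]],[[0,0,0],[0,0,0]]]'

```text
t: 4.5
eef_pos: [0.5878, 0.2075, 0.116]
orientation: [[0.037, 0.999, 0.001], [0.999, -0.037, 0.0], [0.0, 0.001, -1.0]]
force: [-0.6, -0.9, 0.1]
finger_gap: 0.06
```

>>> jog_arm --commands '[[[0,0,0],[0,0,0]],[[0,0,0],[0,0,0]],[[0,0,0],[0,0,0]],[[0,0,0],[0,0,0]],[[0,0,0],[0,0,0]],[[0,0,0],[0,0,0]],[[0,0,0],[0,0,0]],[[0,0,0],[0,0,0]]]' --hand 0 --squeeze 10

```text
t: 5.3
eef_pos: [0.5876, 0.2076, 0.1155]
orientation: [[0.037, 0.999, 0.0], [0.999, -0.037, 0.0], [0.0, 0.0, -1.0]]
force: [1.1, 0.0, -0.1]
finger_gap: 0.012
```

>>> jog_arm --commands '[[[0,0,0],[0,0,0]],[[0,0,0],[0,0,0]],[[0,0,0],[0,0,0]],[[0,0,0],[0,0,0]],[[0,0,0],[0,0,0]]]' --squeeze 45

```text
t: 5.8
eef_pos: [0.5876, 0.2076, 0.1156]
orientation: [[0.037, 0.999, 0.0], [0.999, -0.037, -0.0], [-0.0, 0.0, -1.0]]
force: [0.8, -1.0, -0.6]
finger_gap: 0.0114
```

```bash
python3 -c "
from h import *
todo([.588,.207,.116],-.035)
cv2.imwrite('pics/side3.png',cv2.resize(snapshot('side')[220:350,200:360],None,fx=4,fy=4,interpolation=2))"
```

```text
t 5.8 pos [0.5876 0.2076 0.1156] yaw -0.037 tilt [ 0. -0.] F [ 0.8 -1.  -0.6] gap 0.0114 q [ 0.15  0.64  1.29 -0.    1.22  0.19]
units shift [-0.01  0.01 -0.01] turn [ 0.    0.   -0.02]
```

View pics/side3.png

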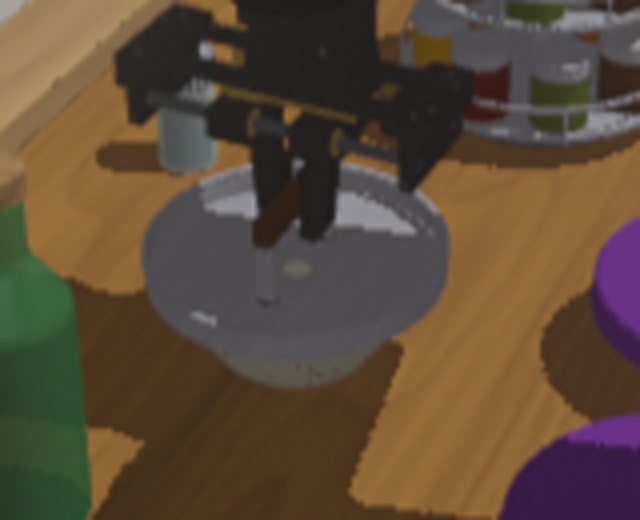

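>>> jog_arm --commands '[[[0,0,-0.2],[0,0,0]],[[0,0,-0.4],[0,0,0]],[[0,0,-0.6],[0,0,0]],[[0,0,-0.8],[0,0,0]],[[0,0,-0.8],[0,0,0]],[[0,0,-0.8],[0,0,0]],[[0,0,-0.7],[0,0,0]],[[0,0,-0.3],[0,0,0]]]'

```text
t: 6.65
eef_pos: [0.5876, 0.2077, 0.3026]
orientation: [[0.037, 0.999, 0.004], [0.999, -0.037, 0.001], [0.001, 0.004, -1.0]]
force: [0.0, 0.5, -2.5]
finger_gap: 0.0114
```

>>> jog_arm --commands '[[[0,0,-0.1],[0,0,0]],[[0,0,0],[0,0,0]],[[0,0,0],[0,0,0]]]'

```text
t: 6.95
eef_pos: [0.5872, 0.2075, 0.3019]
orientation: [[0.037, 0.999, -0.003], [0.999, -0.037, -0.0], [-0.001, -0.003, -1.0]]
force: [0.2, -0.1, -2.5]
finger_gap: 0.0113
```

```bash
python3 -c "
from h import *
todo([.5575,-.139,.30],-.037)
cv2.imwrite('pics/side4.png',snapshot('side'));cv2.imwrite('pics/top4.png',snapshot('top'));print(get_state()['moment'])"
```

```text
t 6.95 pos [0.5872 0.2075 0.3019] yaw -0.037 tilt [-0.0029 -0.0005] F [ 0.2 -0.1 -2.5] gap 0.0113 q [ 0.15  0.49  0.99 -0.    1.66  0.19]
units shift [-8.68 -0.42  0.05] turn [-0.03  0.01 -0.  ]
[-0.08832917  0.04932662  0.01254478]
```

View pics/side4.png

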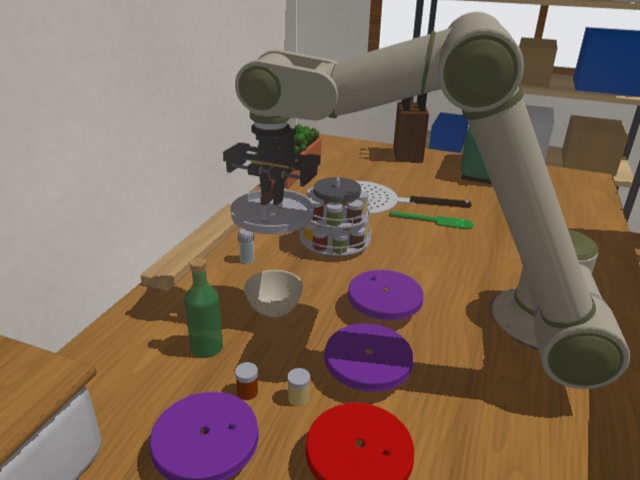

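View pics/top4.png

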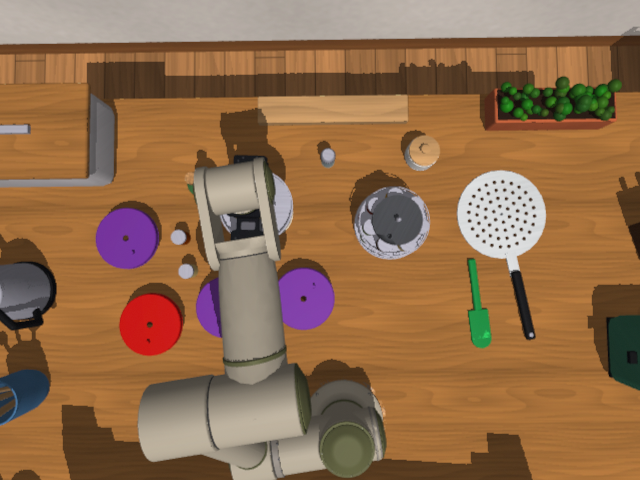

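>>> jog_arm --commands '[[[-0.4,0,0],[0,0,0]],[[-0.8,-0.06,0],[0,0,0]],[[-0.9,-0.06,0],[0,0,0]],[[-0.9,-0.06,0],[0,0,0]],[[-0.9,-0.06,0],[0,0,0]],[[-0.9,-0.06,0],[0,0,0]],[[-0.9,-0.06,0],[0,0,0]],[[-0.9,-0.06,0],[0,0,0]]]'

```text
t: 7.85
eef_pos: [0.5601, -0.0579, 0.3033]
orientation: [[0.038, 0.999, -0.001], [0.999, -0.038, -0.0], [-0.0, -0.001, -1.0]]
force: [1.0, 0.2, -2.6]
finger_gap: 0.0115
```

>>> jog_arm --commands '[[[-0.8,0,0],[0,0,0]],[[-0.6,0,0],[0,0,0]],[[-0.4,0,0],[0,0,0]],[[-0.25,0,0],[0,0,0]],[[0,0,0],[0,0,0.8]],[[0,0,0],[0,0,0.8]],[[0,0,0],[0,0,0.8]],[[0,0,0],[0,0,0.4]]]'

```text
t: 8.65
eef_pos: [0.5578, -0.1371, 0.3035]
orientation: [[0.326, 0.945, -0.0], [0.945, -0.326, 0.0], [0.0, -0.0, -1.0]]
force: [0.6, -0.7, -1.9]
finger_gap: 0.011
```

>>> jog_arm --commands '[[[0,0,0],[0,0,0]],[[0,0,0],[0,0,0]],[[0,0,0],[0,0,0]]]'

```text
t: 8.95
eef_pos: [0.5579, -0.1374, 0.3035]
orientation: [[0.323, 0.946, -0.0], [0.946, -0.323, 0.0], [0.0, -0.0, -1.0]]
force: [-0.7, 0.3, -2.4]
finger_gap: 0.0115
```

```bash
python3 -c "
from h import *
todo([.5575,-.139,.275],-.32)
i=snapshot('side');cv2.imwrite('pics/side5.png',cv2.resize(i[100:270,250:440],None,fx=4,fy=3.5 if 0 else 3.5,interpolation=2));cv2.imwrite('pics/side5f.png',i);i=snapshot('top');cv2.imwrite('pics/top5f.png',i);cv2.imwrite('pics/top5.png',cv2.resize(i[150:280,330:470],None,fx=4,fy=4,interpolation=2))"
```

```text
t 8.95 pos [ 0.5579 -0.1374  0.3035] yaw -0.329 tilt [-0.0001  0.0001] F [-0.7  0.3 -2.4] gap 0.0115 q [-0.45  0.4   1.14  0.    1.6  -0.12]
units shift [-0.04  0.    0.71] turn [-0.   -0.   -0.09]
```

View pics/side5.png

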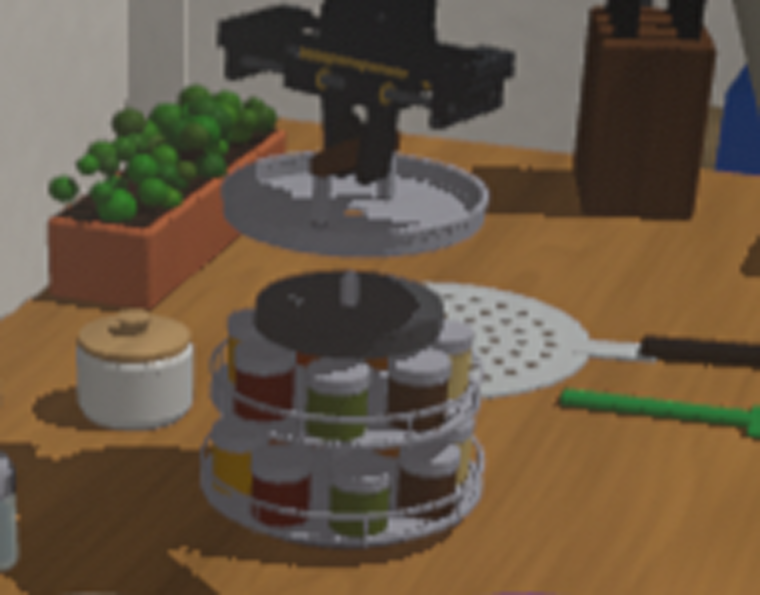

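View pics/top5.png

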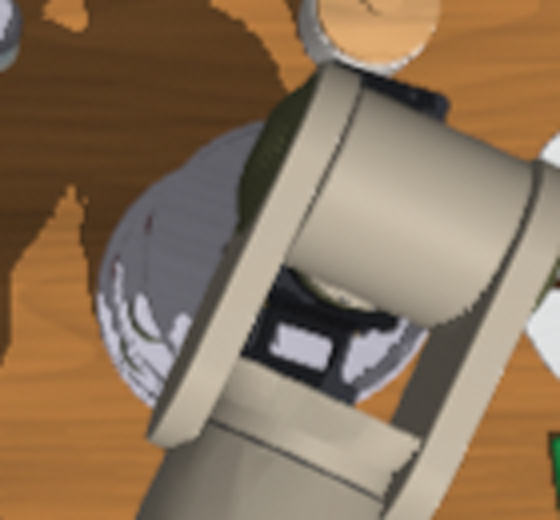

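```bash
python3 - <<'E'
from h import *
i=cv2.imread('pics/side5f.png')
cv2.imwrite('pics/z5.png',cv2.resize(i[135:200,295:380],None,fx=9,fy=9,interpolation=cv2.INTER_NEAREST))
for z in(.248,.251,.254):print(plane('side',338.5,160.6,z))
print(plane('side',337.6,177.5,.206),proj('side',[.5575,-.139,.206]),proj('side',[.5579,-.1374,.252]))
E
```

```text
[ 0.56068615 -0.14814238  0.248     ]
[ 0.5583035  -0.14077124  0.251     ]
[ 0.55592084 -0.13340009  0.254     ]
[ 0.55647141 -0.13339369  0.206     ] [337.91377323 176.68205119] [338.24751757 160.69468448]
```

View pics/z5.png

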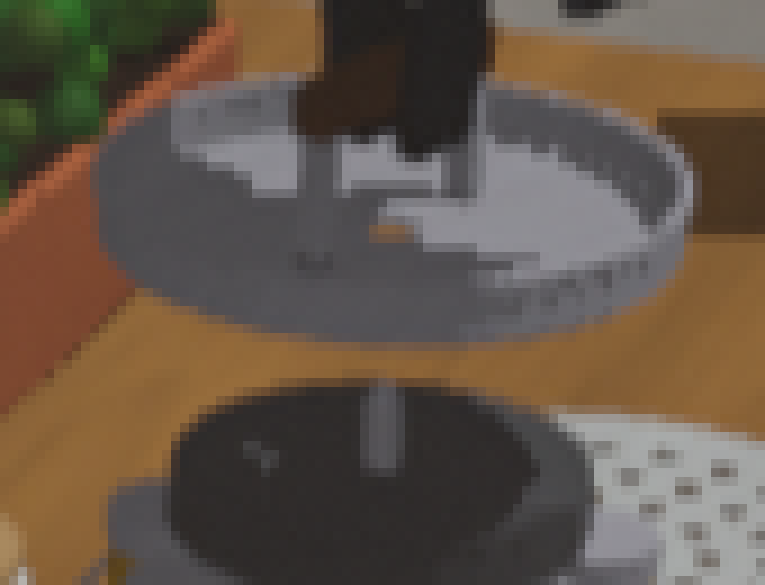

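>>> jog_arm --commands '[[[-0.03,0,0.3],[0,0,0]],[[0,0,0.4],[0,0,0]],[[0,0,0.3],[0,0,0]],[[0,0,0],[0,0,0]],[[0,0,0],[0,0,0]]]'

```text
t: 9.55
eef_pos: [0.5576, -0.1387, 0.264]
orientation: [[0.324, 0.946, 0.0], [0.946, -0.324, -0.0], [0.0, 0.0, -1.0]]
force: [-0.1, 0.7, -2.2]
finger_gap: 0.0109
```

```bash
python3 -c "
from h import *
todo([.5575,-.139,.253],-.32);i=snapshot('side')
cv2.imwrite('pics/z6.png',cv2.resize(i[135:200,295:380],None,fx=9,fy=9,interpolation=cv2.INTER_NEAREST))
"
```

```text
t 9.55 pos [ 0.5576 -0.1387  0.264 ] yaw -0.33 tilt [ 0.0003 -0.0001] F [-0.1  0.7 -2.2] gap 0.0109 q [-0.45  0.42  1.22  0.    1.5  -0.12]
units shift [-0.01 -0.    0.27] turn [ 0.  -0.  -0.1]
```

View pics/z6.png

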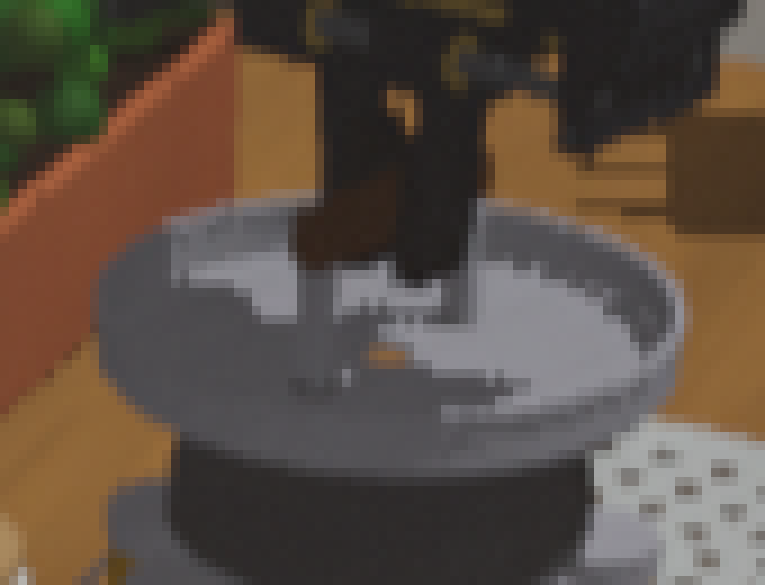

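>>> jog_arm --commands '[[[0,0,0.05],[0,0,0]],[[0,0,0.05],[0,0,0]],[[0,0,0.05],[0,0,0]],[[0,0,0.05],[0,0,0]],[[0,0,0],[0,0,0]]]'

```text
t: 10.1
eef_pos: [0.5574, -0.1387, 0.2552]
orientation: [[0.324, 0.946, -0.001], [0.946, -0.324, 0.0], [0.0, -0.001, -1.0]]
force: [0.3, -0.4, -2.8]
finger_gap: 0.0111
```

>>> jog_arm --commands '[[[0,0,0.05],[0,0,0]],[[0,0,0.05],[0,0,0]],[[0,0,0],[0,0,0]]]'

```text
t: 10.4
eef_pos: [0.5574, -0.1387, 0.2512]
orientation: [[0.324, 0.946, -0.0], [0.946, -0.324, 0.0], [0.0, -0.001, -1.0]]
force: [-0.1, 0.2, -3.0]
finger_gap: 0.0111
```

```bash
python3 -c "
from h import *
todo([.5575,-.139,.253],-.32);i=snapshot('side')
cv2.imwrite('pics/z7.png',cv2.resize(i[135:200,295:380],None,fx=9,fy=9,interpolation=cv2.INTER_NEAREST))
"
```

```text
t 10.4 pos [ 0.5574 -0.1387  0.2512] yaw -0.33 tilt [-0.0005  0.0003] F [-0.1  0.2 -3. ] gap 0.0111 q [-0.45  0.43  1.24  0.    1.47 -0.12]
units shift [-0.01  0.   -0.04] turn [-0.01 -0.   -0.1 ]
```

View pics/z7.png

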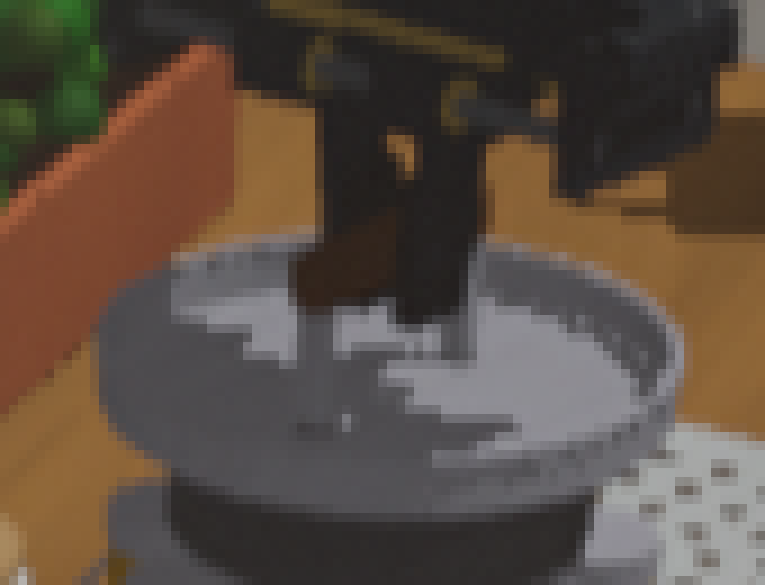

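>>> jog_arm --commands '[[[0,0,0.05],[0,0,0]],[[0,0,0.05],[0,0,0]],[[0,0,0.03],[0,0,0]],[[0,0,0],[0,0,0]]]'

```text
t: 10.85
eef_pos: [0.5574, -0.1387, 0.2461]
orientation: [[0.324, 0.946, -0.0], [0.946, -0.324, 0.0], [0.0, -0.0, -1.0]]
force: [-0.4, 0.7, -2.8]
finger_gap: 0.011
```

>>> jog_arm --commands '[[[0,0,0.02],[0,0,0]],[[0,0,0.02],[0,0,0]],[[0,0,0],[0,0,0]]]'

```text
t: 11.15
eef_pos: [0.5575, -0.1387, 0.2447]
orientation: [[0.324, 0.946, -0.0], [0.946, -0.324, 0.0], [0.0, -0.0, -1.0]]
force: [-0.1, 0.4, -2.7]
finger_gap: 0.0113
```

>>> jog_arm --commands '[[[0,0,0.02],[0,0,0]],[[0,0,0.02],[0,0,0]],[[0,0,0],[0,0,0]]]'

```text
t: 11.45
eef_pos: [0.5575, -0.1387, 0.243]
orientation: [[0.324, 0.946, -0.0], [0.946, -0.324, 0.0], [0.0, -0.0, -1.0]]
force: [-0.9, -0.5, -2.5]
finger_gap: 0.0115
```

>>> jog_arm --commands '[[[0,0,0.02],[0,0,0]],[[0,0,0],[0,0,0]]]'

```text
t: 11.65
eef_pos: [0.5575, -0.1387, 0.2422]
orientation: [[0.324, 0.946, -0.0], [0.946, -0.324, 0.0], [0.0, -0.0, -1.0]]
force: [-0.1, -0.0, -2.4]
finger_gap: 0.0112
```

>>> jog_arm --commands '[[[0,0,0.02],[0,0,0]],[[0,0,0],[0,0,0]]]'

```text
t: 11.85
eef_pos: [0.5575, -0.1387, 0.2415]
orientation: [[0.324, 0.946, 0.0], [0.946, -0.324, -0.0], [-0.0, 0.0, -1.0]]
force: [0.3, -0.3, -2.7]
finger_gap: 0.0111
```

>>> jog_arm --commands '[[[0,0,0.02],[0,0,0]],[[0,0,0],[0,0,0]]]'

```text
t: 12.05
eef_pos: [0.5578, -0.1389, 0.2412]
orientation: [[0.324, 0.946, 0.001], [0.946, -0.324, -0.001], [-0.0, 0.001, -1.0]]
force: [1.7, -0.6, 0.5]
finger_gap: 0.011
```

>>> jog_arm --commands '[[[0,0,0.02],[0,0,0]],[[0,0,0],[0,0,0]]]'

```text
t: 12.25
eef_pos: [0.5581, -0.139, 0.2408]
orientation: [[0.324, 0.946, 0.002], [0.946, -0.324, -0.001], [-0.0, 0.003, -1.0]]
force: [4.0, -0.3, 4.6]
finger_gap: 0.0109
```

>>> jog_arm --commands '[[[0,0,-0.005],[0,0,0.1]],[[0,0,0],[0,0,0.1]],[[0,0,0],[0,0,0.1]],[[0,0,0],[0,0,0.1]],[[0,0,0],[0,0,0]]]'

```text
t: 12.75
eef_pos: [0.5577, -0.1393, 0.2406]
orientation: [[0.365, 0.931, 0.001], [0.931, -0.365, -0.002], [-0.001, 0.001, -1.0]]
force: [2.9, -3.2, 4.6]
finger_gap: 0.0112
```

>>> jog_arm --commands '[[[0,0,0],[0,0,0.1]],[[0,0,0],[0,0,0.1]],[[0,0,0],[0,0,0.1]],[[0,0,0],[0,0,0]]]'

```text
t: 13.15
eef_pos: [0.5574, -0.1389, 0.2402]
orientation: [[0.393, 0.919, -0.0], [0.919, -0.393, -0.001], [-0.001, -0.0, -1.0]]
force: [1.5, -4.6, 5.3]
finger_gap: 0.0112
```

>>> jog_arm --commands '[[[0,0,0],[0,0,0.1]],[[0,0,0],[0,0,0.1]],[[0,0,0],[0,0,0]]]'

```text
t: 13.45
eef_pos: [0.5573, -0.1387, 0.2401]
orientation: [[0.412, 0.911, -0.001], [0.911, -0.412, 0.0], [-0.0, -0.001, -1.0]]
force: [0.3, -3.2, 4.3]
finger_gap: 0.011
```

>>> jog_arm --commands '[[[0,0,0],[0,0,0.1]],[[0,0,0],[0,0,0.1]],[[0,0,0],[0,0,0]]]'

```text
t: 13.75
eef_pos: [0.5573, -0.1386, 0.24]
orientation: [[0.431, 0.902, -0.001], [0.902, -0.431, 0.0], [-0.0, -0.001, -1.0]]
force: [-0.7, -3.6, 3.7]
finger_gap: 0.0112
```

>>> jog_arm --commands '[[[0,0,0],[0,0,0.1]],[[0,0,0],[0,0,0.1]],[[0,0,0],[0,0,0]]]'

```text
t: 14.05
eef_pos: [0.5573, -0.1385, 0.2399]
orientation: [[0.45, 0.893, -0.001], [0.893, -0.45, 0.001], [0.0, -0.001, -1.0]]
force: [-1.3, -1.7, 2.4]
finger_gap: 0.0113
```

>>> jog_arm --commands '[[[0,0,0],[0,0,0.1]],[[0,0,0],[0,0,0.1]],[[0,0,0],[0,0,0]]]'

```text
t: 14.35
eef_pos: [0.5574, -0.1385, 0.2399]
orientation: [[0.469, 0.883, -0.001], [0.883, -0.469, 0.001], [0.0, -0.001, -1.0]]
force: [-1.7, -0.9, 0.6]
finger_gap: 0.0115
```

```bash
python3 -c "
from h import *
todo([.5575,-.139,.253],-.467);print(get_state()['moment']);i=snapshot('side')
cv2.imwrite('pics/z8.png',cv2.resize(i[145:210,295:380],None,fx=9,fy=9,interpolation=cv2.INTER_NEAREST))
"
```

```text
t 14.35 pos [ 0.5574 -0.1385  0.2399] yaw -0.488 tilt [-0.0005  0.0005] F [-1.7 -0.9  0.6] gap 0.0115 q [-0.45  0.44  1.26  0.    1.44  0.04]
units shift [-0.01  0.01 -0.33] turn [-0.01 -0.   -0.2 ]
[-0.29145136  0.68637183  0.06288634]
```

>>> jog_arm --commands '[[[0,0,0.01],[0,0,0.05]],[[0,0,0],[0,0,0.05]],[[0,0,0],[0,0,0]]]'

```text
t: 14.7
eef_pos: [0.5575, -0.1387, 0.2397]
orientation: [[0.478, 0.878, -0.0], [0.878, -0.478, 0.0], [-0.0, -0.0, -1.0]]
force: [-1.5, -2.0, 0.9]
finger_gap: 0.0112
```

View pics/z8.png

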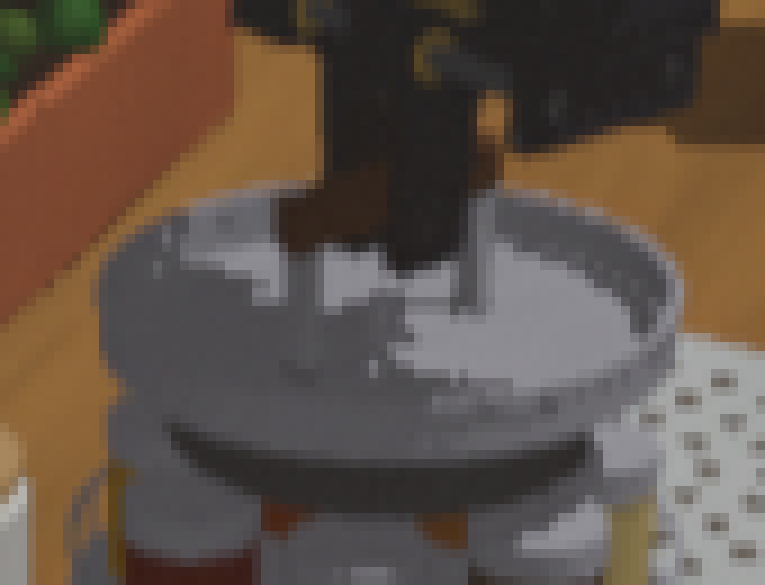

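>>> jog_arm --commands '[[[0,0,0.01],[0,0,0]],[[0,0,0.01],[0,0,0]],[[0,0,0],[0,0,0]]]'

```text
t: 15.0
eef_pos: [0.5577, -0.1388, 0.2392]
orientation: [[0.478, 0.879, 0.001], [0.879, -0.478, -0.0], [0.0, 0.001, -1.0]]
force: [-0.2, -1.2, 3.7]
finger_gap: 0.0115
```

>>> jog_arm --commands '[[[0,0,0.01],[0,0,0]],[[0,0,0.01],[0,0,0]],[[0,0,0],[0,0,0]]]'

```text
t: 15.3
eef_pos: [0.5579, -0.1389, 0.2387]
orientation: [[0.478, 0.879, 0.002], [0.879, -0.478, -0.001], [0.0, 0.002, -1.0]]
force: [-0.3, -3.0, 6.8]
finger_gap: 0.0114
```

>>> jog_arm --commands '[[[0,0,-0.02],[0,0,0.1]],[[0,0,0],[0,0,0.1]],[[0,0,0],[0,0,0]]]'

```text
t: 15.6
eef_pos: [0.5576, -0.139, 0.2391]
orientation: [[0.496, 0.868, 0.0], [0.868, -0.496, -0.001], [-0.0, 0.001, -1.0]]
force: [-1.3, -3.9, 4.0]
finger_gap: 0.0111
```

>>> jog_arm --commands '[[[0,0,0],[0,0,0.1]],[[0,0,0],[0,0,0.1]],[[0,0,0],[0,0,0]]]'

```text
t: 15.9
eef_pos: [0.5576, -0.1389, 0.239]
orientation: [[0.514, 0.858, 0.0], [0.858, -0.514, -0.001], [-0.0, 0.001, -1.0]]
force: [-1.1, -4.7, 4.4]
finger_gap: 0.011
```

```bash
python3 -c "
from h import *
todo([.5575,-.139,.253],-.467);print(get_state()['moment'])
"
```

```text
t 15.9 pos [ 0.5576 -0.1389  0.239 ] yaw -0.54 tilt [ 0.0005 -0.0005] F [-1.1 -4.7  4.4] gap 0.011 q [-0.45  0.44  1.27 -0.    1.44  0.09]
units shift [-0.   -0.   -0.35] turn [ 0.01  0.   -0.7 ]
[-0.93515519  0.50157989  0.25259834]
```

```bash
python3 -c "
from h import *
i=snapshot('side');cv2.imwrite('pics/side9f.png',i)
cv2.imwrite('pics/z9.png',cv2.resize(i[145:210,295:380],None,fx=9,fy=9,interpolation=cv2.INTER_NEAREST))
for n,z in(('now',.239),('z7',.2512)):
  for off in(.0,.011):pass
# predicted bottom silhouette row & leftmost/rightmost of underside circle for underside heights
T=np.linspace(0,6.283,400)
for zu in(.180,.186,.188,.190,.191,.1985,.200):
  P=np.array([proj('side',[.5575+.086*np.cos(a),-.139+.086*np.sin(a),zu]) for a in T]);Q=np.array([proj('side',[.5575+.086*np.cos(a),-.139+.086*np.sin(a),zu+.018]) for a in T])
  print(zu,'bottom',P[:,1].max(),'top',Q[:,1].min(),Q[:,0].min(),Q[:,0].max())
"
```

```text
0.18 bottom 199.30482285222433 top 167.35055791363862 305.74062020725586 369.9428417488334
0.186 bottom 197.17685833049822 top 165.36318244176505 305.76068325932425 370.0959234518146
0.188 bottom 196.46548829345986 top 164.69899352728743 305.76738936895265 370.147091683925Traceback (most recent call last):
  File "<string>", line 10, in <module>
    P=np.array([proj('side',[.5575+.086*np.cos(a),-.139+.086*np.sin(a),zu]) for a in T]);Q=np.array([proj('side',[.5575+.086*np.cos(a),-.139+.086*np.sin(a),zu+.018]) for a in T])
                                                                                                     ~~~~^^^^^^^^^^^^^^^^^^^^^^^^^^^^^^^^^^^^^^^^^^^^^^^^^^^^^^^^^^^^
  File "h.py", line 11, in proj
    f,cx,cy,T=K(n); q=T[:3,:3]@np.array(p)+T[:3,3]; return np.array([cx+f*q[0]/q[2],cy+f*q[1]/q[2]])
              ~^^^
  File "h.py", line 4, in K
    c=camera_info(n); f=240/np.tan(np.radians(c["vfov"]/2)); return f,c["cx"],c["cy"],np.array(c["camera_from_world"])
ValueError: time passes only in moves, steps and waits
```

View pics/z9.png

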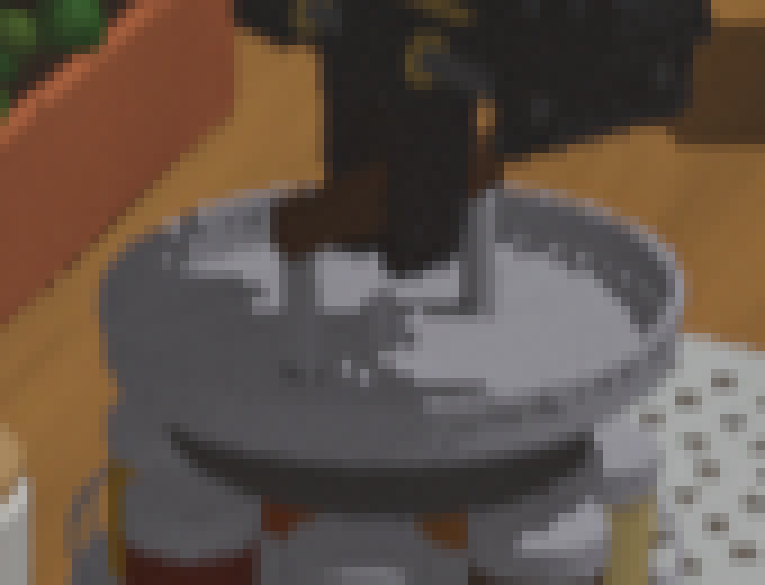

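```bash
python3 - <<'E'
import re
s=open('h.py').read()
s=s.replace("def K(n):\n    c=camera_info(n);","_C={}\ndef K(n):\n    if n not in _C:_C[n]=camera_info(n)\n    c=_C[n];")
open('h.py','w').write(s)
E
python3 - <<'E'
from h import *
T=np.linspace(0,6.283,721)
def circ(zu,tilt,r=.086,h=0,c=(.5575,-.139),yaw=-.52):
    ex=np.array([np.cos(yaw),np.sin(yaw),0]);ey=np.array([-np.sin(yaw),np.cos(yaw),0]);ez=np.array([0,0,1.])
    exx=ex*np.cos(tilt)-ez*np.sin(tilt); n=ez*np.cos(tilt)+ex*np.sin(tilt) # tilt>0: pin (-x) side up
    o=np.array([*c,zu])
    return np.array([proj('side',o+r*np.cos(a)*exx+r*np.sin(a)*ey+h*n) for a in T])
for zu,ti in((.191,0),(.1885,0),(.186,0),(.1885,.03),(.1885,.06)):
    P=circ(zu,ti);Q=circ(zu,ti,h=.018)
    f=P[P[:,1]>np.median(P[:,1])]
    print(zu,ti,'bottom at cols',[round(float(np.interp(c,*f[np.argsort(f[:,0])].T)),1) for c in(313.3,325,337.5,350,360.6)],'rim top',Q[:,1].min().round(1), 'ends',Q[Q[:,0].argmin()].round(1),Q[Q[:,0].argmax()].round(1))
i=cv2.imread('pics/side9f.png')
for c in(313,325,337,350,360): print(c,i[188:202,c].sum(1)//3)
j=cv2.imread('pics/side9f.png')
for c in (325,337,350):print(c,i[160:170,c].sum(1)//3)
E
```

```text
0.191 0 bottom at cols [190.0, 193.9, 195.3, 194.8, 192.2] rim top 163.7 ends [305.8 175.3] [370.2 177.3]
0.1885 0 bottom at cols [190.9, 194.8, 196.2, 195.6, 193.1] rim top 164.5 ends [305.8 176.1] [370.2 178.2]
0.186 0 bottom at cols [191.8, 195.7, 197.1, 196.5, 194.0] rim top 165.4 ends [305.8 177. ] [370.1 179.1]
0.1885 0.03 bottom at cols [190.9, 194.4, 195.6, 194.8, 192.2] rim top 165.2 ends [305.6 176.6] [370.1 177.5]
0.1885 0.06 bottom at cols [190.9, 194.0, 194.9, 193.9, 191.3] rim top 165.8 ends [305.5 177.1] [369.9 176.8]
313 [78 79 78 78 69 73 81 84 82 78 78 77 78 79]
325 [77 80 82 82 83 84 82 69 51 43 43 44 43 43]
337 [77 78 81 84 83 83 83 83 71 51 44 43 45 46]
350 [135 113  92  84  94 100  99  78  52  46  46  45  47  68]
360 [106 107 108 107  98  78  66  71  76  81  84  87 116 141]
325 [100 100  99  99  99 113 106  72  50  49]
337 [34 33 33 36 38 37 36 35 38 37]
350 [42 39 40 46 51 70 85 86 85 84]
```

```bash
python3 - <<'E'
from h import *
a=cv2.imread('pics/side5f.png');b=cv2.imread('pics/side9f.png');o=cv2.imread('pics/side0.png')
v=np.vstack([cv2.resize(x[196:255,295:380],None,fx=6,fy=4,interpolation=2)[:, :] for x in(a,b)])
cv2.imwrite('pics/cmp.png',v)
E
```

```text
(no output)
```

View pics/cmp.png

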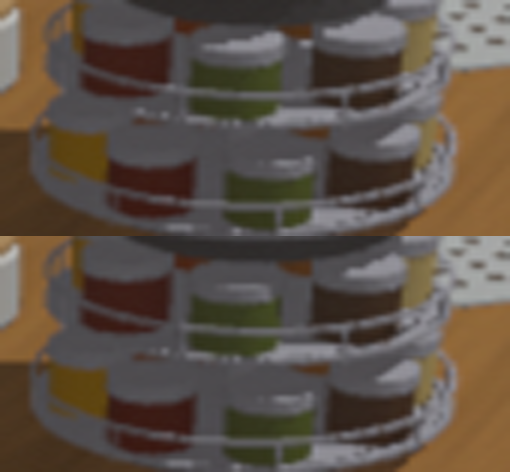

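```bash
python3 - <<'E'
from h import *
for n,r0,z in(('z6',135,.264),('z7',135,.2512),('z8',145,.2399),('z9',145,.239)):
    i=cv2.imread(f'pics/{n}.png')[4::9,4::9].astype(float).mean(2)
    out=[]
    for c in range(327-295,349-295,3):
        col=i[:,c]
        # last crossing from >62 to <62 
        k=[r for r in range(30,len(col)-1) if col[r]>62>=col[r+1]]
        k=[r for r in k if r+r0>180]
        r=k[0];out.append(r0+r+(col[r]-62)/(col[r]-col[r+1]))
    out=np.array(out)
    cols=np.arange(327,349,3)
    # underside height whose front silhouette matches
    T=np.linspace(0,6.283,361);est=[]
    zs=np.linspace(.175,.225,26);rows=[]
    for zu in zs:
        P=np.array([proj('side',[.5575+.086*np.cos(a),-.139+.086*np.sin(a),zu]) for a in T]);f=P[P[:,1]>np.median(P[:,1])];f=f[np.argsort(f[:,0])];rows.append(np.interp(cols+.0,f[:,0],f[:,1]))
    rows=np.array(rows)
    est=[np.interp(-out[k],-rows[:,k],zs) for k in range(len(cols))]
    print(n,z,np.round(out,1),'underside',np.round(est,4),'offset',round(z-np.mean(est),4))
E
```

```text
z6 0.264 [186.7 187.  187.2 187.5 187.7 187.8 187.7 187.5] underside [0.2121 0.2124 0.2127 0.2127 0.2123 0.2122 0.2122 0.2121] offset 0.0517
z7 0.2512 [191.2 191.7 192.  192.2 192.2 192.2 192.4 192.2] underside [0.1997 0.1995 0.1996 0.1996 0.1998 0.1998 0.199  0.1989] offset 0.0517
z8 0.2399 [195.2 195.6 196.  196.  196.1 196.1 196.  195.7] underside [0.1884 0.1885 0.1884 0.189  0.1891 0.1889 0.1888 0.1889] offset 0.0511
z9 0.239 [195.7 196.1 196.4 196.4 196.5 196.4 196.3 196. ] underside [0.1869 0.1871 0.1873 0.1878 0.1879 0.1882 0.188  0.1881] offset 0.0513
```

>>> jog_arm --commands '[[[0,0,-0.04],[0,0,0]],[[0,0,-0.04],[0,0,0]],[[0,0,-0.03],[0,0,-0.35]],[[0,0,0],[0,0,-0.35]],[[0,0,0],[0,0,0]],[[0,0,0],[0,0,0]]]' --squeeze 60

```text
t: 16.55
eef_pos: [0.5574, -0.1381, 0.2428]
orientation: [[0.45, 0.893, -0.001], [0.893, -0.45, 0.001], [0.001, -0.001, -1.0]]
force: [0.2, -0.3, -2.1]
finger_gap: 0.0113
```

```bash
python3 -c "
from h import *
todo([.5575,-.139,.243],-.467);print(get_state()['moment'])
i=snapshot('side');cv2.imwrite('pics/side10f.png',i)"
```

```text
t 16.55 pos [ 0.5574 -0.1381  0.2428] yaw -0.467 tilt [-0.0008  0.0014] F [ 0.2 -0.3 -2.1] gap 0.0113 q [-0.45  0.44  1.26  0.    1.45  0.02]
units shift [-0.02  0.01 -0.  ] turn [-0.01 -0.01 -0.  ]
[-0.0786414   0.07057579  0.05646438]
```

>>> jog_arm --commands '[[[0,0.02,0],[0,0,0]],[[0,0.02,0],[0,0,0]],[[0,0,0],[0,0,0]]]'

```text
t: 16.9
eef_pos: [0.559, -0.1394, 0.2433]
orientation: [[0.45, 0.893, 0.0], [0.893, -0.45, 0.0], [0.0, -0.0, -1.0]]
force: [-0.2, 0.4, -2.9]
finger_gap: 0.0109
```

>>> jog_arm --commands '[[[0,0.01,0],[0,0,0]],[[0,0.01,0],[0,0,0]],[[0,0,0],[0,0,0]]]'

```text
t: 17.2
eef_pos: [0.5597, -0.1398, 0.2434]
orientation: [[0.45, 0.893, 0.0], [0.893, -0.45, -0.0], [-0.0, 0.0, -1.0]]
force: [0.2, -0.2, -2.6]
finger_gap: 0.011
```

>>> jog_arm --commands '[[[0,0.01,0],[0,0,0]],[[0,0.01,0],[0,0,0]],[[0,0,0],[0,0,0]]]'

```text
t: 17.5
eef_pos: [0.5604, -0.1402, 0.2433]
orientation: [[0.45, 0.893, -0.0], [0.893, -0.45, 0.0], [0.0, -0.0, -1.0]]
force: [-0.2, 0.3, -2.8]
finger_gap: 0.0111
```

>>> jog_arm --commands '[[[0,0.01,0],[0,0,0]],[[0,0.01,0],[0,0,0]],[[0,0,0],[0,0,0]]]'

```text
t: 17.8
eef_pos: [0.5611, -0.1405, 0.2434]
orientation: [[0.45, 0.893, 0.0], [0.893, -0.45, -0.0], [-0.0, 0.0, -1.0]]
force: [0.1, 0.4, -2.0]
finger_gap: 0.011
```

>>> jog_arm --commands '[[[0,0.01,0],[0,0,0]],[[0,0.01,0],[0,0,0]],[[0,0,0],[0,0,0]]]'

```text
t: 18.1
eef_pos: [0.5616, -0.1408, 0.2433]
orientation: [[0.45, 0.893, -0.001], [0.893, -0.45, 0.0], [-0.0, -0.001, -1.0]]
force: [0.2, 0.5, -1.4]
finger_gap: 0.011
```

>>> jog_arm --commands '[[[0,0.01,0],[0,0,0]],[[0,0.01,0],[0,0,0]],[[0,0,0],[0,0,0]]]'

```text
t: 18.4
eef_pos: [0.5622, -0.141, 0.2431]
orientation: [[0.45, 0.893, -0.001], [0.893, -0.45, 0.001], [-0.0, -0.001, -1.0]]
force: [-3.6, 2.3, -2.4]
finger_gap: 0.0111
```

>>> jog_arm --commands '[[[0,-0.04,0],[0,0,0]],[[0,-0.04,0],[0,0,0]],[[0,-0.04,0],[0,0,0]],[[0,-0.04,0],[0,0,0]],[[0,0,0],[0,0,0]]]'

```text
t: 18.9
eef_pos: [0.5567, -0.1383, 0.2435]
orientation: [[0.45, 0.893, 0.0], [0.893, -0.45, -0.0], [-0.0, 0.0, -1.0]]
force: [0.6, 0.4, -1.9]
finger_gap: 0.0109
```

>>> jog_arm --commands '[[[0,-0.01,0],[0,0,0]],[[0,-0.01,0],[0,0,0]],[[0,0,0],[0,0,0]]]'

```text
t: 19.2
eef_pos: [0.5562, -0.1381, 0.2434]
orientation: [[0.45, 0.893, 0.0], [0.893, -0.45, -0.0], [-0.0, 0.0, -1.0]]
force: [1.1, -0.4, -1.2]
finger_gap: 0.0104
```

>>> jog_arm --commands '[[[0,-0.01,0],[0,0,0]],[[0,-0.01,0],[0,0,0]],[[0,0,0],[0,0,0]]]'

```text
t: 19.5
eef_pos: [0.5556, -0.1378, 0.2434]
orientation: [[0.45, 0.893, 0.001], [0.893, -0.45, -0.0], [0.0, 0.001, -1.0]]
force: [2.7, -1.5, -3.6]
finger_gap: 0.0113
```

>>> jog_arm --commands '[[[0,-0.01,0],[0,0,0]],[[0,0,0],[0,0,0]]]'

```text
t: 19.7
eef_pos: [0.5553, -0.1376, 0.2434]
orientation: [[0.45, 0.893, 0.001], [0.893, -0.45, -0.0], [0.0, 0.001, -1.0]]
force: [4.6, -1.5, -4.9]
finger_gap: 0.011
```

>>> jog_arm --commands '[[[0,0.04,0],[0,0,0]],[[0,0.06,0],[0,0,0]],[[0.04,0,0],[0,0,0]],[[0,0,0],[0,0,0]],[[0,0,0],[0,0,0]]]'

```text
t: 20.2
eef_pos: [0.5591, -0.1377, 0.2433]
orientation: [[0.45, 0.893, -0.001], [0.893, -0.45, 0.0], [-0.0, -0.001, -1.0]]
force: [0.6, 0.5, -2.4]
finger_gap: 0.0112
```

>>> jog_arm --commands '[[[0.01,0,0],[0,0,0]],[[0.01,0,0],[0,0,0]],[[0,0,0],[0,0,0]]]'

```text
t: 20.5
eef_pos: [0.5596, -0.1371, 0.2433]
orientation: [[0.45, 0.893, -0.0], [0.893, -0.45, -0.0], [-0.0, -0.0, -1.0]]
force: [-0.2, 0.1, -3.0]
finger_gap: 0.0105
```

>>> jog_arm --commands '[[[0.01,0,0],[0,0,0]],[[0.01,0,0],[0,0,0]],[[0,0,0],[0,0,0]]]'

```text
t: 20.8
eef_pos: [0.5599, -0.1365, 0.2433]
orientation: [[0.45, 0.893, -0.0], [0.893, -0.45, -0.0], [-0.001, -0.0, -1.0]]
force: [-0.8, -1.8, -1.9]
finger_gap: 0.0112
```

>>> jog_arm --commands '[[[0.01,0,0],[0,0,0]],[[0.01,0,0],[0,0,0]],[[0,0,0],[0,0,0]]]'

```text
t: 21.1
eef_pos: [0.5602, -0.136, 0.2433]
orientation: [[0.45, 0.893, -0.001], [0.893, -0.45, -0.001], [-0.001, -0.0, -1.0]]
force: [-2.0, -3.6, -4.0]
finger_gap: 0.0111
```

>>> jog_arm --commands '[[[-0.05,0,0],[0,0,0]],[[-0.05,0,0],[0,0,0]],[[-0.05,0,0],[0,0,0]],[[-0.03,0,0],[0,0,0]],[[0,0,0],[0,0,0]]]'

```text
t: 21.6
eef_pos: [0.5572, -0.142, 0.2434]
orientation: [[0.45, 0.893, 0.0], [0.893, -0.45, 0.001], [0.001, 0.0, -1.0]]
force: [-0.8, 1.0, -2.6]
finger_gap: 0.0108
```

>>> jog_arm --commands '[[[-0.01,0,0],[0,0,0]],[[-0.01,0,0],[0,0,0]],[[0,0,0],[0,0,0]]]'

```text
t: 21.9
eef_pos: [0.5569, -0.1425, 0.2433]
orientation: [[0.45, 0.893, 0.0], [0.893, -0.45, 0.001], [0.001, -0.0, -1.0]]
force: [2.4, 2.1, -3.4]
finger_gap: 0.0108
```

>>> jog_arm --commands '[[[0.05,0,0],[0,0,0]],[[0.05,0,0],[0,0,0]],[[0,0,0],[0,0,-0.5]],[[0,0,0],[0,0,-0.5]],[[0,0,0],[0,0,0]],[[0,0,0],[0,0,0]]]'

```text
t: 22.5
eef_pos: [0.5586, -0.1393, 0.2434]
orientation: [[0.355, 0.935, -0.0], [0.935, -0.355, -0.0], [-0.0, 0.0, -1.0]]
force: [-0.4, -0.3, -3.0]
finger_gap: 0.0113
```

```bash
python3 -c "
from h import *
todo([.5587,-.1394,.2415],-.37);print(get_state()['moment'])"
```

```text
t 22.5 pos [ 0.5586 -0.1393  0.2434] yaw -0.363 tilt [-0.0001 -0.0002] F [-0.4 -0.3 -3. ] gap 0.0113 q [-0.45  0.44  1.25 -0.    1.45 -0.09]
units shift [-0.    0.    0.05] turn [0.   0.   0.06]
[-0.08985589  0.1029677  -0.0027166 ]
```

>>> jog_arm --commands '[[[0,0,0.02],[0,0,0]],[[0,0,0.02],[0,0,0]],[[0,0,0.01],[0,0,0]],[[0,0,0],[0,0,0]]]'

```text
t: 22.9
eef_pos: [0.5586, -0.1392, 0.2413]
orientation: [[0.354, 0.935, -0.0], [0.935, -0.354, 0.0], [-0.0, -0.0, -1.0]]
force: [0.5, 0.3, -2.5]
finger_gap: 0.0109
```

>>> jog_arm --commands '[[[0,0,0.01],[0,0,0]],[[0,0,0.01],[0,0,0]],[[0,0,0],[0,0,0]]]'

```text
t: 23.2
eef_pos: [0.5588, -0.1394, 0.2409]
orientation: [[0.354, 0.935, 0.001], [0.935, -0.354, -0.0], [-0.0, 0.001, -1.0]]
force: [1.3, 0.5, 0.2]
finger_gap: 0.0109
```

>>> jog_arm --commands '[[[0,0,0.01],[0,0,0.1]],[[0,0,0],[0,0,0.1]],[[0,0,0],[0,0,0.1]],[[0,0,0],[0,0,0]]]'

```text
t: 23.6
eef_pos: [0.5587, -0.1395, 0.2405]
orientation: [[0.384, 0.923, 0.001], [0.923, -0.384, -0.001], [-0.0, 0.001, -1.0]]
force: [1.1, -1.8, 3.2]
finger_gap: 0.0109
```

>>> jog_arm --commands '[[[0,0,0],[0,0,0.1]],[[0,0,0],[0,0,0.1]],[[0,0,0],[0,0,0]]]'

```text
t: 23.9
eef_pos: [0.5585, -0.1393, 0.2402]
orientation: [[0.403, 0.915, -0.0], [0.915, -0.403, -0.0], [-0.0, -0.0, -1.0]]
force: [0.9, -3.4, 2.6]
finger_gap: 0.0109
```

>>> jog_arm --commands '[[[0,0,0],[0,0,0.1]],[[0,0,0],[0,0,0.1]],[[0,0,0],[0,0,0]]]'

```text
t: 24.2
eef_pos: [0.5584, -0.1392, 0.2401]
orientation: [[0.422, 0.907, -0.0], [0.907, -0.422, 0.0], [-0.0, -0.0, -1.0]]
force: [-0.4, -3.0, 1.9]
finger_gap: 0.0107
```

>>> jog_arm --commands '[[[0,0,0],[0,0,0.1]],[[0,0,0],[0,0,0.1]],[[0,0,0],[0,0,0]]]'

```text
t: 24.5
eef_pos: [0.5584, -0.1391, 0.2399]
orientation: [[0.441, 0.898, -0.001], [0.898, -0.441, 0.001], [0.0, -0.001, -1.0]]
force: [-1.0, -1.3, 1.1]
finger_gap: 0.011
```

>>> jog_arm --commands '[[[0,0,0.02],[0,0,0.05]],[[0,0,0],[0,0,0.05]],[[0,0,0],[0,0,0]]]'

```text
t: 24.8
eef_pos: [0.5586, -0.1393, 0.2395]
orientation: [[0.45, 0.893, 0.0], [0.893, -0.45, -0.0], [-0.0, 0.0, -1.0]]
force: [-0.4, -2.9, 3.4]
finger_gap: 0.011
```

>>> jog_arm --commands '[[[0,0,0.01],[0,0,0.1]],[[0,0,0],[0,0,0.05]],[[0,0,0],[0,0,0]]]'

```text
t: 25.1
eef_pos: [0.5587, -0.1394, 0.2392]
orientation: [[0.464, 0.886, 0.0], [0.886, -0.464, -0.001], [-0.0, 0.001, -1.0]]
force: [-1.1, -4.2, 5.3]
finger_gap: 0.0109
```

>>> jog_arm --commands '[[[0,0,0],[0,0,0.1]],[[0,0,0],[0,0,0.05]],[[0,0,0],[0,0,0]]]'

```text
t: 25.4
eef_pos: [0.5583, -0.1385, 0.238]
orientation: [[0.478, 0.878, -0.001], [0.878, -0.478, 0.002], [0.001, -0.002, -1.0]]
force: [-0.3, -0.5, -2.7]
finger_gap: 0.0109
```

>>> jog_arm --commands '[[[0,0,0.02],[0,0,0]],[[0,0,0.02],[0,0,0]],[[0,0,0],[0,0,0]]]'

```text
t: 25.7
eef_pos: [0.5585, -0.139, 0.2368]
orientation: [[0.478, 0.879, -0.001], [0.879, -0.478, 0.001], [0.0, -0.001, -1.0]]
force: [0.2, 0.3, -2.5]
finger_gap: 0.0111
```

>>> jog_arm --commands '[[[0,0,0.02],[0,0,0]],[[0,0,0.02],[0,0,0]],[[0,0,0],[0,0,0]]]'

```text
t: 26.0
eef_pos: [0.5585, -0.1392, 0.2356]
orientation: [[0.478, 0.879, -0.0], [0.879, -0.478, 0.0], [0.0, -0.0, -1.0]]
force: [-0.4, 0.1, -2.4]
finger_gap: 0.0113
```

Pin is in the hole with no side load; continuing down.

>>> jog_arm --commands '[[[0,0,0.03],[0,0,0]],[[0,0,0.02],[0,0,0]],[[0,0,0],[0,0,0]]]'

```text
t: 26.3
eef_pos: [0.5585, -0.1392, 0.2336]
orientation: [[0.478, 0.879, -0.0], [0.879, -0.478, 0.0], [-0.0, -0.0, -1.0]]
force: [0.2, 1.0, -2.6]
finger_gap: 0.0113
```

>>> jog_arm --commands '[[[0,0,0.02],[0,0,0]],[[0,0,0.02],[0,0,0]],[[0,0,0],[0,0,0]]]'

```text
t: 26.6
eef_pos: [0.5585, -0.1393, 0.232]
orientation: [[0.478, 0.879, -0.0], [0.879, -0.478, 0.0], [-0.0, -0.0, -1.0]]
force: [0.4, 0.7, -2.9]
finger_gap: 0.0109
```

>>> jog_arm --commands '[[[0,0,0.02],[0,0,0]],[[0,0,0],[0,0,0]]]'

```text
t: 26.8
eef_pos: [0.5586, -0.1392, 0.2313]
orientation: [[0.478, 0.879, -0.0], [0.879, -0.478, 0.0], [-0.0, -0.0, -1.0]]
force: [-0.1, -0.4, -2.3]
finger_gap: 0.011
```

>>> jog_arm --commands '[[[0,0,0.02],[0,0,0]],[[0,0,0],[0,0,0]]]'

```text
t: 27.0
eef_pos: [0.5586, -0.1393, 0.2307]
orientation: [[0.478, 0.879, 0.0], [0.879, -0.478, -0.0], [0.0, 0.0, -1.0]]
force: [-0.5, 0.6, -1.4]
finger_gap: 0.0109
```

>>> jog_arm --commands '[[[0,0,0.02],[0,0,0]],[[0,0,0],[0,0,0]]]'

```text
t: 27.2
eef_pos: [0.5586, -0.1393, 0.2305]
orientation: [[0.478, 0.879, 0.001], [0.879, -0.478, -0.001], [-0.0, 0.001, -1.0]]
force: [-1.9, -0.3, 4.7]
finger_gap: 0.0108
```

>>> jog_arm --commands '[[[0,0,0.02],[0,0,0]],[[0,0,0],[0,0,0]]]'

```text
t: 27.4
eef_pos: [0.5586, -0.1393, 0.2305]
orientation: [[0.478, 0.879, 0.002], [0.879, -0.478, -0.001], [-0.0, 0.002, -1.0]]
force: [-4.2, 0.3, 10.9]
finger_gap: 0.011
```

>>> jog_arm --commands '[[[0,0,-0.02],[0,0,0]],[[0,0,0],[0,0,0]]]' --squeeze 5

```text
t: 27.6
eef_pos: [0.5587, -0.1393, 0.2304]
orientation: [[0.478, 0.879, 0.001], [0.879, -0.478, -0.0], [-0.0, 0.001, -1.0]]
force: [-2.2, 0.2, 5.8]
finger_gap: 0.0121
```

>>> jog_arm --commands '[[[0,0,0],[0,0,0]],[[0,0,0],[0,0,0]],[[0,0,0],[0,0,0]],[[0,0,0],[0,0,0]],[[0,0,0],[0,0,0]],[[0,0,0],[0,0,0]]]' --hand 50

```text
t: 28.2
eef_pos: [0.5586, -0.1392, 0.2297]
orientation: [[0.478, 0.879, -0.0], [0.879, -0.478, 0.0], [-0.0, -0.0, -1.0]]
force: [0.2, -0.6, -0.5]
finger_gap: 0.0501
```

>>> jog_arm --commands '[[[0,0,-0.2],[0,0,0]],[[0,0,-0.5],[0,0,0]],[[0,0,-0.5],[0,0,0]],[[0,0,-0.8],[0,0,0]],[[0,0,-0.8],[0,0,0]],[[0,0,-0.8],[0,0,0]],[[0,0,0],[0,0,0]]]'

```text
t: 28.9
eef_pos: [0.559, -0.1394, 0.3788]
orientation: [[0.478, 0.879, 0.008], [0.879, -0.477, -0.004], [0.0, 0.009, -1.0]]
force: [0.5, -0.7, 0.0]
finger_gap: 0.0501
```

```bash
python3 -c "
from h import *
todo([.5587,-.1394,.2415],-.37)
i=snapshot('side');cv2.imwrite('pics/side11f.png',i);cv2.imwrite('pics/z11.png',cv2.resize(i[140:265,275:400],None,fx=4.8,fy=4.8,interpolation=2));cv2.imwrite('pics/top11.png',snapshot('top'))
i=i.astype(float).mean(2)
for c in(325,337,350):print(c,i[192:206,c].round())"
```

```text
t 28.9 pos [ 0.559  -0.1394  0.3788] yaw -0.498 tilt [ 0.0081 -0.0038] F [ 0.5 -0.7  0. ] gap 0.0501 q [-0.45  0.38  0.97  0.    1.78  0.05]
units shift [-0.01 -0.04  3.43] turn [ 0.09  0.   -1.22]
325 [105.  84.  83.  84.  83.  82.  63.  46.  45.  45.  43.  44.  64.  75.]
337 [143. 114.  85.  83.  83.  83.  83.  70.  52.  48.  63.  77.  79.  79.]
350 [126. 103.  89.  84.  94.  99.  82.  56.  48.  68.  79.  79.  79.  80.]
```

View pics/z11.png

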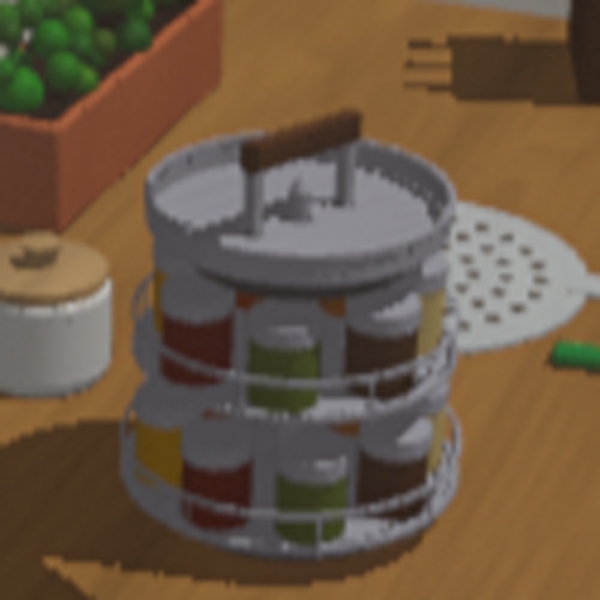

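View pics/top11.png

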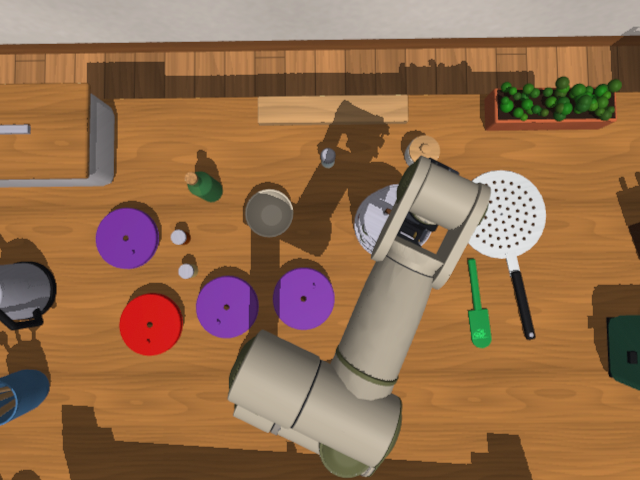

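```bash
python3 -c "
from workcell import *
finish_job();print(get_state()['t'])"
```

```text
the job is handed in; nothing more can be done
the job is handed in; nothing more can be done
```

The top tier is back on the rack with its pin in the hole, released, and the job is handed in at about 29 s of the 72 s. No verdict was reported.

**How it went**
- I gripped the handle, lifted the tier clear of the bowl and lowered it over the spindle until the pin rested on the plate. The press there was about 3–8 N.
- The first turning sweep missed the hole. The tier was held about 1.4 mm off the turning axis.
- I raised the pin, felt for the spindle sideways on all four sides with up to about 5 N, and re-centred the tier.
- On the second sweep, also at 3–8 N, the pin dropped in at a yaw of about -0.50 rad. The camera had suggested about -0.47 rad for the hole.
- I then lowered it freely to a firm seat (about 13 N against the plate, once home), opened the gripper and raised it 15 cm clear.

**Last checks**
- **Height and level:** the tool seated about 11 mm below where the pin first touched, which is the pin's length. The side camera puts the underside about 180 mm above the counter, with the rim level to roughly 0.01 rad.
- **Gripper:** the force read near zero after release.
- **Surroundings:** I saw no turn of the carousel during the first sweep. The bowl and the bystanders in view look unmoved; the arm partly hid the salt pot from above, but it looks in place from the side. I judged these by eye and did not measure them.

**What disagreed:** during the pressing sweeps the tool sank up to about 2.4 mm. I put this down to the tier tilting slightly in the grip. After release no tilt was visible.

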